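# Assemble the two-tier manicure tray stand

## Robot

A 7-joint arm with a two-finger parallel gripper is mounted at the origin on the work surface. World frame = base frame: x ahead of the robot, y to its left, z up, the work surface at z = 0. Lengths are in m, angles in rad, forces in N, time in s.
With the tool pointing down it reaches from about 0.425 to 0.875 m from the base axis. Payload 4.7 kg.
Tool frame: the origin (TCP) lies midway between the tips of the shut fingers; the grasp point (between the pads) lies tcp_to_grasp behind it (tcp_to_grasp is the distance from the TCP to the grasp point, in m); z points along the fingers, x is the direction in which the jaws open and shut, and the axes are right-handed (so a half turn about z gives the same grasp; the last joint's range is limited). The gripper opens to 85 mm and grips with 20 to 120 N. Pads are 22 mm wide; open, the fingers measure 114 mm over their backs; the gripper's body (76 mm by 85 mm) begins 54 mm behind the grasp point. The pads swing forward as they close: fully open they stand 13 mm farther back than shut.
Start: joints at [1.315, 0.321, -0.07, 1.45, 0.023, 1.371, -0.057], TCP at [0.173, -0.627, 0.231] pointing down, gripper open.
Joint ranges: [-2.86, 2.86], [-0.3, 2.09], [-1.38, 1.24], [0.06, 2.45], [-1.56, 4.7], [0.09, 2.05], [-2.69, 2.69]. Speed limits (rad/s): [2.57, 2.57, 3.14, 3.14, 3.14, 3.14, 3.14].

## Interface

Orientations are given as a rotation vector (axis times angle).
In Python, from station import * gives the robot as it stands.
- The arm moves only by the tool arm_command, never from a script. Its argument "increments" is text: rows parted by semicolons, each of 7 numbers parted by spaces: the turn, a rotation vector about the tool's x, y, z each as a share of 30 degrees, from -1 to 1, then the shift along the tool's x, y, z each as a share of 0.75 m, from -1 to 1, then the closure in counts, from 0 (fully open) to 255 (shut). A call has 1 to 20 rows; each row is the pose to reach, as a shift and turn from the pose measured when the call began, along the tool's axes at that moment; what a row does not reach only later rows make up. A row lasts 1/12 s, in which the tool goes at most 41.7 mm and 7.16 degrees, less where a joint would pass 70% of its speed; a pose out of reach is approached as far as the arm can. A call with a number of a shift or a turn outside -1 to 1 is refused whole. A call with a gripper value outside its range is refused whole. The fingers move at their own pace and stop on an object; the grip force is fixed at half the most. Time passes only in rows, so rows that repeat a pose let the fingers close. It gives the time, the measured TCP pose, the force and the opening at its end, in the units of the state.
- state(): the state, without advancing time (a new reading comes with each control period).
- camera(name): name is "side" or "top" or "wrist"; returns a dict with "image" (480x640x3 uint8, red, green, blue), "fx", "fy", "cx", "cy" (pixels), "k1" (the pictures are not rectified: a ray, as slopes to the right and down, at radius r is drawn at 1 + k1 r^2 times it, then the intrinsics apply), "view" (4x4, takes a point from world to camera coordinates). Camera axes: x right, y down, z forward; pixel columns grow to the right and rows downward; lengths in m; the calibration is good to about 2 mm. A picture is of the moment at which its call begins. There is no depth.
- close_job(): hands the job in, once; it reports no verdict.
The state is a dict: "time_s": time; "q": joint angles; "qd": joint speeds; "joint_torque": joint torques, N m; "tool_pos": TCP position; "ee_rot": TCP orientation; "contact_force": force on the tool from outside, world axes, zero at the start; "moment": the same for the moment, N m; "gripper_width": finger opening in m.
Only numpy, scipy, OpenCV 4.12 (cv2) and the standard library are available. Lean on these libraries where they do the work, as an engineer would, in place of code of your own. Each camera call takes 0.05 s, during which the arm holds its last target.

## Task

Put the manicure desk's tray stand together: fit the deep tray onto the four posts of the stand first, then the shallow tray on top of it, each lowered gently with all four corner holes over the posts until it sits fully home and level. Lower the trays rather than dropping them, let go, and do not disturb the polish bottles, the tub or the buffing block.

Things in the scene. Friction and masses are not known exactly. Their poses are not given: they have to be found in the camera images.
- stand: White base plate 204 x 100 x 10 mm (x, y, z) fixed to the desk, four upright 8 mm dark steel posts at x = +-88, y = +-36 mm, tops 85 mm above the desk, the last 12 mm tapering to a 3 mm tip. Origin: centre of the plate's underside; x along the long side (within 26 deg of straight away from the robot). A home deep tray has its underside 10 mm above this origin, the shallow one 50 mm.
- deep_tray: Deep white plastic tray, about 0.3 kg, flat on the desk. Plate 200 x 96 x 5 mm (x, y, z) with four 12 mm through holes at x = +-88, y = +-36 mm, in the end strips outside the pan. Pan 150 mm long (x), 96 wide (y), walls 3 mm thick, rim 40 mm above the underside. Origin: centre of the underside; x along, z up. Same after a half turn about z; yaw within 26 deg.
- deep_tray_grip (a point): Top centre of the deep tray's divider, 40 mm above its underside, level with the rim. The divider is 10 mm thick (tray x) and 90 mm long (tray y), across the middle of the pan; grip it across its thickness. 67 mm clear on either side, pan floor 35 mm below this point.
- shallow_tray: Shallow white plastic tray, about 0.22 kg, flat on the desk. Plate 200 x 96 x 5 mm (x, y, z) with four 12 mm through holes at x = +-88, y = +-36 mm, in the end strips outside the pan. Pan 150 mm long (x), 96 wide (y), walls 3 mm thick, rim 25 mm above the underside. Origin: centre of the underside; x along, z up. Same after a half turn about z; yaw within 26 deg.
- shallow_tray_grip (a point): Top centre of the shallow tray's carrying rib, 50 mm above its underside. The rib is 10 mm thick (tray x) and 60 mm long (tray y), rises 25 mm above the rim at the middle of the pan, and carries on down to the floor as a divider; grip it across its thickness. 67 mm clear on either side.
- polish_a: Bystander: brown glass polish bottle, 32 mm across, 70 mm tall, standing; origin centre of its underside.
- polish_b: Bystander: clear polish bottle, 32 mm across, 70 mm tall, standing; origin centre of its underside.
- tub: Bystander: lidded tub, 108 x 83 x 55 mm; origin centre of its underside.
- buffer: Bystander: grey buffing block lying on the desk, 95 x 26 x 26 mm; origin centre of its underside.

How it is judged:
On the way, in this order (a step that is already met when the one before it is completed fails the run):
1. the deep tray sits fully home on the stand, all four posts through its holes (z of deep_tray in the frame of stand between 0.006 and 0.013 m and horizontal distance between deep_tray and stand below 0.004 m and angle between the x axis of deep_tray and the x axis of stand, either way round below 0.04 rad and angle between deep_tray's own z axis and vertical below 0.03 rad), for 0.2 s.
2. the shallow tray sits fully home on top of the deep tray, all four posts through its holes (all of step 1 and z of shallow_tray in the frame of stand between 0.046 and 0.053 m and horizontal distance between shallow_tray and stand below 0.004 m and angle between the x axis of shallow_tray and the x axis of stand, either way round below 0.04 rad and angle between shallow_tray's own z axis and vertical below 0.03 rad), for 0.2 s.
At the end, for the whole second after the job is handed in: Both trays at rest on the stand, level (within 0.03 rad), centred on it (within 4 mm) and in line with it (within 0.04 rad): the deep tray's underside 10 mm and the shallow tray's 50 mm above the stand's origin, each at most 3 mm higher (all of step 2 and linear speed of each of deep_tray, shallow_tray below 0.02 m/s); the robot touches nothing.
It fails at once if the deep tray is dropped: it moves faster than 0.4 m/s while the fingers do not hold it (linear speed of deep_tray above 0.4 m/s and contact force between deep_tray and the fingers below 0.3 N).
It fails at once if the shallow tray is dropped: it moves faster than 0.4 m/s while the fingers do not hold it (linear speed of shallow_tray above 0.4 m/s and contact force between shallow_tray and the fingers below 0.3 N).
It fails at once if a bystander (bottle, tub or buffing block) is moved more than 20 mm or tipped over (distance of any of polish_a, polish_b, tub, buffer from where it was at the start of the episode above 0.02 m or angle between any of polish_a, polish_b, tub, buffer's own z axis and vertical above 0.3 rad).
It also fails if it takes over 72 s, if anything falls off the work surface, if the arm or the gripper's body presses on something with over 40 N, if the wrist force passes 120 N, or if a joint passes its speed limit or range.

## Working session

There is one attempt and no reset: what is moved stays moved. The work goes in short steps, Python scripts to look and compute and a tool call to move; the robot and the scene stay as the last step left them, time stands still between calls to the robot, and variables do not carry over. Pictures are saved under pics/ and viewed, and the job is handed in when it is done.

Besides the shell and the picture viewer there is one more tool, called as a command line: name --argument value ..., lists and objects as JSON in quotes. arm_command: Moves the arm, as the interface text tells. Its arguments: {"type":"object","properties":{"increments":{"type":"string"}},"required":["increments"]}

```bash
mkdir -p pics; ls
python3 - <<'E'
from station import *
import cv2
s=state()
for k in s: print(k,s[k])
for n in ["side","top","wrist"]:
    c=camera(n); cv2.imwrite(f"pics/{n}0.png",c["image"][:,:,::-1])
    print(n,c["fx"],c["fy"],c["cx"],c["cy"],c["k1"]); print(c["view"])
E
```

```text
pics
time_s 0.0
q [ 1.31511877  0.32180708 -0.07006237  1.45170227  0.02262292  1.37079461
 -0.05691504]
qd [ 0.00219666  0.00120958 -0.00136308 -0.00068225  0.00034687  0.0006658
 -0.00118047]
joint_torque [-1.03602144e-04 -4.93580496e+01 -3.82080339e-01 -3.14329934e+01
  1.31046132e-02  1.15063519e-02  3.64164976e-05]
tool_pos [ 0.17302082 -0.6259798   0.23021998]
ee_rot [-2.49915742  1.90188099  0.00252306]
contact_force [ 0.1729678   0.37667765 -0.70520728]
moment [-0.01394054 -0.02669431  0.01542347]
gripper_width 0.08540965465262292
side 613.6451627269649 613.6451627269649 322.5809639343659 246.37950669954571 -0.08059810532720836
[[ 0.99914751 -0.03903621  0.01343265 -0.60428769]
 [-0.01783332 -0.70158151 -0.71236603  0.06534172]
 [ 0.03723217  0.71151919 -0.70167956  1.01589073]
 [ 0.          0.          0.          1.        ]]
top 541.8742896239122 541.8742896239122 316.2238884536052 245.34610143237367 -0.0500066079731739
[[-0.02479476 -0.99966642  0.00722915  0.01368686]
 [-0.99898522  0.02450459 -0.03778967  0.59035356]
 [ 0.03759991 -0.0081588  -0.99925957  0.99666145]
 [ 0.          0.          0.          1.        ]]
wrist 365.57472195170925 365.57472195170925 320.35338870611537 233.187289639081 -0.0038465524898352314
[[ 0.26653429 -0.96382446 -0.00136991 -0.64904836]
 [-0.9230335  -0.25566263  0.28748179 -0.03824052]
 [-0.27743221 -0.07535928 -0.95778513  0.37981335]
 [ 0.          0.          0.          1.        ]]
```

View pics/top0.png

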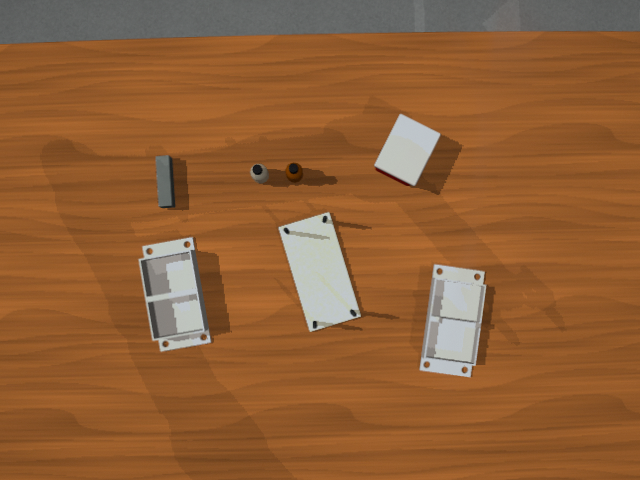

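View pics/side0.png

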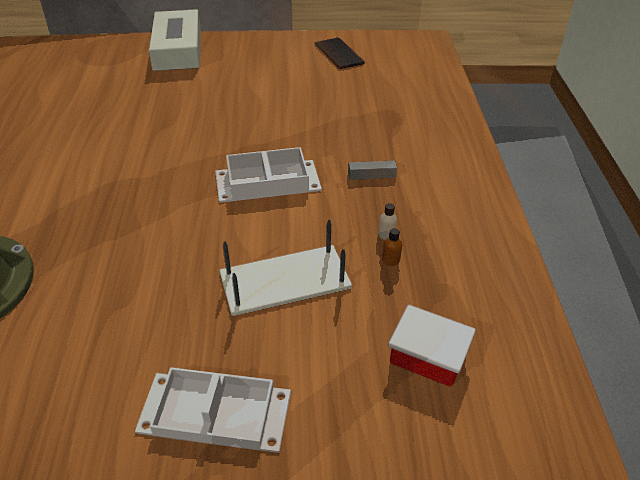

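View pics/wrist0.png

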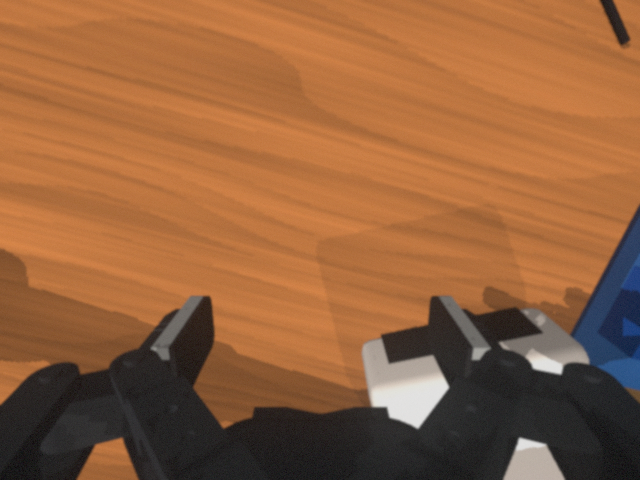

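```bash
cat > h.py <<'E'
import numpy as np, cv2
from scipy.optimize import least_squares
from scipy.spatial.transform import Rotation as R
def K(c): return np.array([[c["fx"],0,c["cx"]],[0,c["fy"],c["cy"]],[0,0,1.]])
def dist(c): return np.array([c["k1"],0,0,0,0.])
def ray(c,px):
    p=cv2.undistortPoints(np.array(px,float).reshape(-1,1,2),K(c),dist(c)).reshape(-1,2)
    V=np.array(c["view"]); d=np.c_[p,np.ones(len(p))]@V[:3,:3]; o=-V[:3,:3].T@V[:3,3]
    return o,d
def onplane(c,px,z):
    o,d=ray(c,px); return o+d*((z-o[2])/d[:,2])[:,None]
def proj(c,P):
    V=np.array(c["view"]); P=np.array(P,float).reshape(-1,3)
    return cv2.projectPoints(P,cv2.Rodrigues(V[:3,:3])[0],V[:3,3],K(c),dist(c))[0].reshape(-1,2)
def tri(c1,p1,c2,p2):
    o1,d1=ray(c1,[p1]);o2,d2=ray(c2,[p2]);d1=d1[0];d2=d2[0]
    A=np.c_[d1,-d2];t=np.linalg.lstsq(A,o2-o1,rcond=None)[0]
    a=o1+d1*t[0];b=o2+d2*t[1];return (a+b)/2,np.linalg.norm(a-b)
H=np.array([[88,36],[-88,36],[-88,-36],[88,-36]])*1e-3
def fit2d(pts):  # pts ordered as H -> x,y,yaw,residuals
    m=pts.mean(0); q=pts-m
    a=np.arctan2((H[:,0]*q[:,1]-H[:,1]*q[:,0]).sum(),(H*q).sum())
    r=np.array([[np.cos(a),-np.sin(a)],[np.sin(a),np.cos(a)]])
    return m,a,pts-(H@r.T+m)
E
python3 - <<'E'
from station import *
from h import *
t=camera("top")["image"][:,:,::-1]; s=camera("side")["image"][:,:,::-1]
def crop(im,x,y,w,h,f,n): cv2.imwrite("pics/"+n,cv2.resize(im[y:y+h,x:x+w],None,fx=f,fy=f,interpolation=cv2.INTER_CUBIC))
crop(t,130,205,100,150,4,"cL.png");crop(t,270,205,100,140,4,"cS.png");crop(t,410,255,100,130,4,"cR.png")
crop(s,210,140,190,180,3.3,"sU.png");crop(s,130,360,170,100,4,"sD.png")
E
```

```text
(no output)
```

View pics/cL.png

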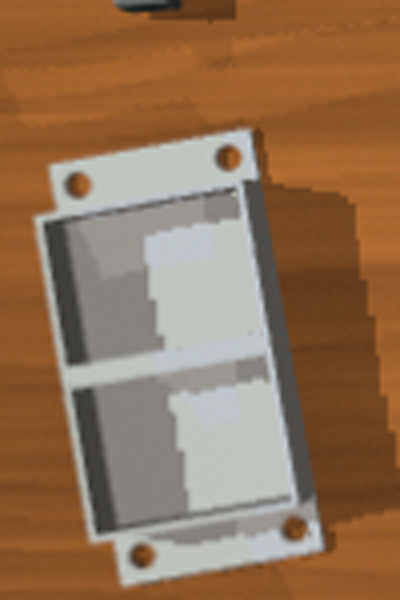

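View pics/cS.png

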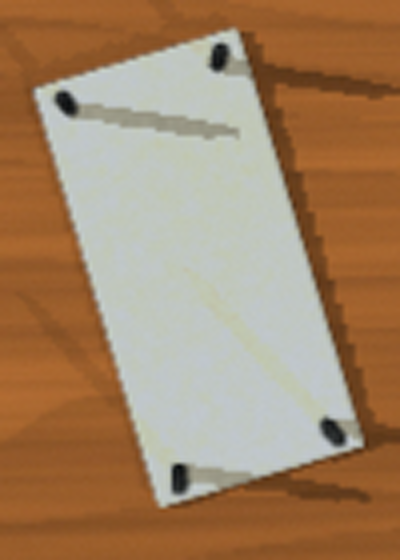

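View pics/cR.png

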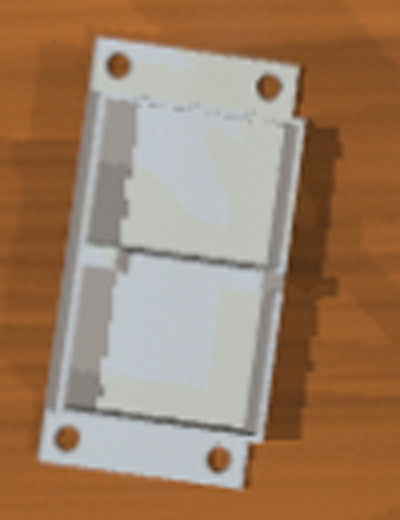

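View pics/sU.png

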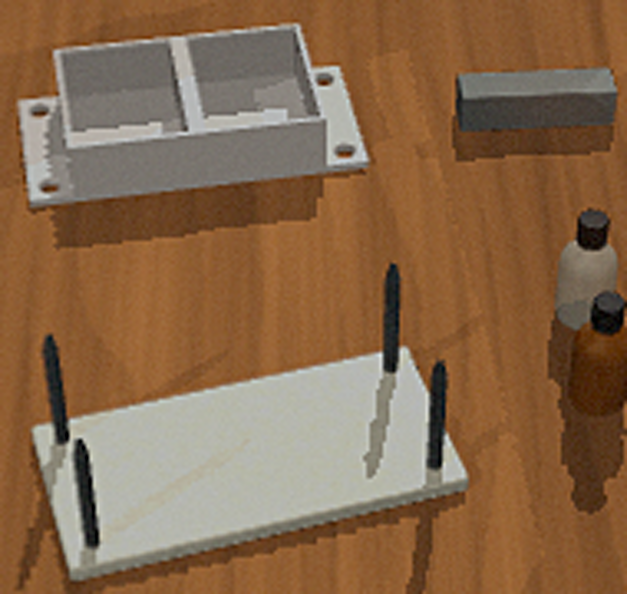

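View pics/sD.png

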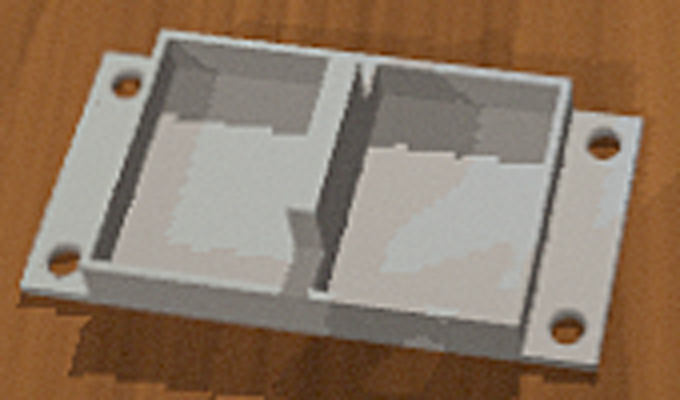

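```bash
cat > m.py <<'E'
from h import *
def whitemask(im):
    hsv=cv2.cvtColor(im,cv2.COLOR_RGB2HSV); return ((hsv[...,1]<70)&(hsv[...,2]>75)).astype(np.uint8)
def holes(c,box,f=6,amin=10,amax=60):
    x,y,w,h=box; im=cv2.resize(c["image"][y:y+h,x:x+w],None,fx=f,fy=f,interpolation=cv2.INTER_CUBIC)
    hsv=cv2.cvtColor(im,cv2.COLOR_RGB2HSV); m=((hsv[...,1]>70)|(hsv[...,2]<60)).astype(np.uint8)
    n,l,st,ce=cv2.connectedComponentsWithStats(m)
    return [((ce[i]+.5)/f-.5+[x,y],st[i,4]/f**2,st[i]//f) for i in range(1,n) if amin*f*f<st[i,4]<amax*f*f]
def order(p):
    p=np.array(p); m=p.mean(0); u=np.linalg.svd(p-m)[2][0]; u=u*np.sign(u[0]); v=np.array([-u[1],u[0]])
    q=(p-m)@np.c_[u,v]
    return np.array([p[[i for i in range(4) if np.sign(q[i,0])==a and np.sign(q[i,1])==b][0]] for a,b in np.sign(H)])
E
python3 - <<'E'
from station import *
from m import *
t=camera("top"); s=camera("side")
for n,c,b in [("deepT",t,(130,230,90,125)),("shalT",t,(410,255,85,125)),("deepS",s,(210,140,120,65)),("shalS",s,(130,360,165,100))]:
    L=holes(c,b); print(n,[(l[0].round(1).tolist(),round(l[1])) for l in L])
    if len(L)==4:
        P=order(onplane(c,[l[0] for l in L],.0045)[:,:2]); m,a,r=fit2d(P); print(m,a,r.round(4).tolist())
# stand plate
for n,c,b in [("T",t,(270,205,100,140)),("S",s,(210,240,150,75))]:
    x,y,w,h=b; f=4
    im=cv2.resize(c["image"][y:y+h,x:x+w],None,fx=f,fy=f,interpolation=cv2.INTER_CUBIC)
    hsv=cv2.cvtColor(im,cv2.COLOR_RGB2HSV); m=((hsv[...,1]<100)&(hsv[...,2]>80)).astype(np.uint8)
    ct=max(cv2.findContours(m,0,1)[0],key=cv2.contourArea); hu=cv2.convexHull(ct)
    ap=cv2.approxPolyDP(hu,10,True)[:,0]; px=(ap+.5)/f-.5+[x,y]
    W=onplane(c,px,.01); print(n,px.tolist(),W[:,:2].round(4).tolist(),W.mean(0))
    k=((hsv[...,2]<60)).astype(np.uint8)
    nn,l,st,ce=cv2.connectedComponentsWithStats(k)
    for i in range(1,nn):
        if st[i,4]>100:
            ys,xs=np.where(l==i); q=np.c_[xs,ys]; d=cv2.PCACompute(q.astype(np.float32),None)[1][0]; pr=q@d
            e=[((q[pr<pr.min()+4].mean(0)+.5)/f-.5+[x,y]).round(2).tolist(),((q[pr>pr.max()-4].mean(0)+.5)/f-.5+[x,y]).round(2).tolist()]
            print(' post',st[i,4]/f/f,e)
E
```

```text
deepT [([187.0, 244.0], 28), ([149.4, 250.9], 27), ([203.3, 336.6], 28), ([165.4, 343.5], 26)]
[0.5069076  0.26299649] 0.1567826839994071 [[-0.0001, -0.0001], [0.0002, 0.0], [0.0002, 0.0], [-0.0003, 0.0]]
shalT [([439.2, 271.0], 25), ([476.7, 276.3], 27), ([426.4, 364.1], 26), ([464.2, 369.4], 26)]
[ 0.44439341 -0.25124245] -0.1675374563008747 [[-0.0002, -0.0001], [0.0002, -0.0001], [0.0001, 0.0001], [-0.0001, 0.0002]]
deepS []
shalS [([161.4, 381.5], 28), ([280.6, 396.5], 36), ([145.7, 425.4], 37), ([271.3, 442.3], 43)]
[ 0.44319702 -0.25057028] -0.16634337601773103 [[-0.0, -0.0001], [0.0, -0.0001], [0.0001, 0.0001], [-0.0, 0.0001]]
T [[328.125, 211.625], [360.625, 315.875], [309.625, 331.375], [277.625, 227.125]] [[0.653, -0.0247], [0.4576, -0.08], [0.4314, 0.0153], [0.6263, 0.0702]] [ 0.54206095 -0.00479733  0.01      ]
 post 16.75 [[324.82, 216.37], [323.77, 221.18]]
 post 15.875 [[284.73, 228.45], [287.57, 232.38]]
 post 18.125 [[351.04, 310.31], [354.54, 314.73]]
 post 18.5625 [[314.25, 321.36], [314.38, 326.64]]
S [[351.125, 283.125], [349.625, 288.375], [230.625, 314.375], [218.875, 269.625], [332.625, 244.375]] [[0.6513, -0.0205], [0.648, -0.0321], [0.4559, -0.0819], [0.4296, 0.016], [0.6252, 0.0721]] [ 0.56201425 -0.00927559  0.01      ]
 post 49.9375 [[328.31, 240.0], [327.74, 251.62]]
 post 116.25 [[224.52, 241.9], [228.55, 273.12]]
 post 125.8125 [[342.9, 249.81], [341.16, 280.82]]
 post 115.875 [[233.68, 273.36], [237.77, 304.65]]
```

```bash
cat >> h.py <<'E'
def plan(s,xyz,yaw,tip=None):
    """share numbers from state s to tool-down target with tool x heading yaw (mod pi)"""
    R0=R.from_rotvec(s["ee_rot"]); x0=R0.apply([1,0,0]); y0=np.arctan2(x0[1],x0[0])
    d=(yaw-y0+np.pi/2)%np.pi-np.pi/2; yw=y0+d
    X=np.array([np.cos(yw),np.sin(yw),0]);Z=np.array([0,0,-1.]);Y=np.cross(Z,X)
    Rt=R.from_matrix(np.c_[X,Y,Z]); w=(R0.inv()*Rt).as_rotvec()/np.deg2rad(30)
    t=R0.inv().apply(np.array(xyz)-s["tool_pos"])/.75
    return w.round(4),t.round(4),y0,d
E
python3 - <<'E'
import station
from station import *
from h import *
print([n for n in dir(station) if not n.startswith('__')], globals().get('tcp_to_grasp'))
t=camera("top"); s=state()
T=[(324.82,216.37),(354.54,314.73),(314.38,326.64),(284.73,228.45)]
P=onplane(t,T,.085)[:,:2]; P=P[[3,2,1,0]]; print(P.round(4),fit2d(P))
B=[(287.57,232.38),(314.25,321.36),(351.04,310.31),(323.77,221.18)]
P=onplane(t,B,.01)[:,:2]; print(fit2d(P))
sd=camera("side")
P=onplane(sd,[(328.31,222),(224.52,241.9),(233.68,273.36),(342.9,249.81)],.085)[:,:2];print(fit2d(P))
print(plan(s,[.5069,.263,.2],.1568))
E
```

```text
['IKError', 'camera', 'close_job', 'state', 'tcp_to_grasp'] 0.0187
[[ 0.6182  0.0533]
 [ 0.4483  0.0064]
 [ 0.4669 -0.0631]
 [ 0.6374 -0.0164]] (array([ 0.54270956, -0.00495021]), np.float64(0.2681422515563106), array([[ 1.94247380e-04,  2.39616655e-04],
       [-2.29185329e-05, -9.72660779e-05],
       [-5.06054547e-04, -1.34163586e-04],
       [ 3.34725700e-04, -8.18699103e-06]]))
(array([ 0.54233845, -0.00510227]), np.float64(0.2695990093515357), array([[-0.00154155, -0.00114782],
       [ 0.00174371,  0.00011191],
       [ 0.0012407 ,  0.00074717],
       [-0.00144286,  0.00028875]]))
(array([ 0.54092852, -0.0065247 ]), np.float64(0.2625347968474709), array([[-0.00153691, -0.0024723 ],
       [ 0.00071056,  0.00024078],
       [ 0.00101195,  0.00080551],
       [-0.0001856 ,  0.00142602]]))
(array([-2.0000e-04,  3.0000e-04, -2.7841e+00]), array([-1.0244, -0.7449,  0.0418]), np.float64(-1.3009656366258295), np.float64(1.4577656366258296))
```

```bash
cat > p.py <<'E'
import sys
from station import *
from h import *
s=state(); a=[float(v) for v in sys.argv[1:5]]
w,t,y0,d=plan(s,a[:3],a[3]); print(s["time_s"],s["tool_pos"].round(4),"yaw",round(y0,4),"d",round(d,4),"| w",w,"t",t,"F",s["contact_force"].round(1),"M",s["moment"].round(2),"w",round(s["gripper_width"],4),"q",s["q"].round(2))
E
python3 p.py .466 -.409 .23 -.815
```

```text
0.45 [ 0.1732 -0.6265  0.2313] yaw -1.301 d 0.486 | w [ 1.000e-04  1.000e-04 -9.281e-01] t [-0.1754 -0.4535  0.0017] F [ 0.  -0.4  0.7] M [-0.01 -0.01 -0.07] w 0.0855 q [ 1.32  0.32 -0.07  1.45  0.02  1.37 -0.06]
```

arm_command --increments "0 0 -0.3 -0.06 -0.15 0 0;0 0 -0.6 -0.12 -0.3 0 0;0 0 -0.928 -0.175 -0.453 0.002 0;0 0 -0.928 -0.175 -0.453 0.002 0;0 0 -0.928 -0.175 -0.453 0.002 0;0 0 -0.928 -0.175 -0.453 0.002 0;0 0 -0.928 -0.175 -0.453 0.002 0;0 0 -0.928 -0.175 -0.453 0.002 0;0 0 -0.928 -0.175 -0.453 0.002 0;0 0 -0.928 -0.175 -0.453 0.002 0;0 0 -0.928 -0.175 -0.453 0.002 0"

```text
time_s: 1.37
tool_pos: [0.468, -0.407, 0.2298]
ee_rot: [-2.887, 1.237, -0.0]
contact_force: [-0.6, -1.0, 0.1]
gripper_width: 0.0856
```

```bash
python3 p.py .585 -.076 .23 -.329
```

```text
1.3667 [ 0.468  -0.407   0.2298] yaw -0.8096 d 0.4806 | w [-1.700e-03 -2.000e-04 -9.179e-01] t [-2.119e-01 -4.174e-01  1.000e-04] F [-0.6 -1.   0.1] M [-0.11  0.01  0.06] w 0.0856 q [ 0.95  0.28 -0.33  1.52  0.09  1.36 -0.2 ]
```

arm_command --increments "0 0 -0.3 -0.07 -0.14 0 0;0 0 -0.6 -0.14 -0.28 0 0;0 0 -0.918 -0.212 -0.417 0 0;0 0 -0.918 -0.212 -0.417 0 0;0 0 -0.918 -0.212 -0.417 0 0;0 0 -0.918 -0.212 -0.417 0 0;0 0 -0.918 -0.212 -0.417 0 0;0 0 -0.918 -0.212 -0.417 0 0;0 0 -0.918 -0.212 -0.417 0 0;0 0 -0.918 -0.212 -0.417 0 0;0 0 -0.918 -0.212 -0.417 0 0"

```text
time_s: 2.28
tool_pos: [0.5846, -0.0764, 0.2301]
ee_rot: [3.099, -0.513, 0.001]
contact_force: [-0.1, -1.1, -1.1]
gripper_width: 0.0855
```

```bash
python3 p.py .5069 .263 .2 .157
```

```text
2.2833 [ 0.5846 -0.0764  0.2301] yaw -0.3279 d 0.4849 | w [ 4.000e-04 -8.000e-04 -9.261e-01] t [-0.2439 -0.395   0.04  ] F [-0.1 -1.1 -1.1] M [-0.08  0.07 -0.01] w 0.0855 q [ 0.59  0.24 -0.6   1.59  0.14  1.35 -0.35]
```

arm_command --increments "0 0 -0.3 -0.08 -0.13 0 0;0 0 -0.6 -0.16 -0.26 0 0;0 0 -0.926 -0.244 -0.395 0.04 0;0 0 -0.926 -0.244 -0.395 0.04 0;0 0 -0.926 -0.244 -0.395 0.04 0;0 0 -0.926 -0.244 -0.395 0.04 0;0 0 -0.926 -0.244 -0.395 0.04 0;0 0 -0.926 -0.244 -0.395 0.04 0;0 0 -0.926 -0.244 -0.395 0.04 0;0 0 -0.926 -0.244 -0.395 0.04 0;0 0 -0.926 -0.244 -0.395 0.04 0;0 0 -0.926 -0.244 -0.395 0.04 0"

```text
time_s: 3.28
tool_pos: [0.5085, 0.2594, 0.1997]
ee_rot: [3.13, 0.238, 0.001]
contact_force: [1.0, -0.5, 0.2]
gripper_width: 0.0854
```

```bash
python3 p.py .5069 .263 .1 .157
python3 - <<'E'
from station import *
import cv2
for n in ["top","wrist","side"]:
    c=camera(n); cv2.imwrite(f"pics/{n}1.png",c["image"][:,:,::-1])
E
```

```text
3.2833 [0.5085 0.2594 0.1997] yaw 0.152 d 0.005 | w [ 0.0045 -0.0008 -0.0096] t [-0.0015 -0.0053  0.1329] F [ 1.  -0.5  0.2] M [ 0.   -0.04 -0.01] w 0.0854 q [ 0.21  0.27 -0.85  1.67  0.21  1.3  -0.53]
```

View pics/wrist1.png

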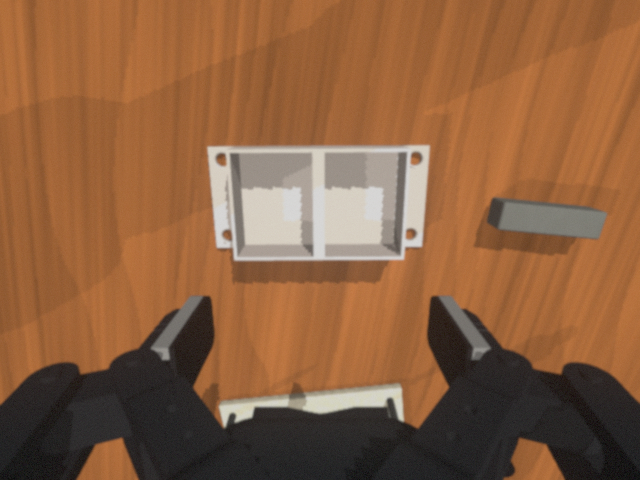

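View pics/side1.png

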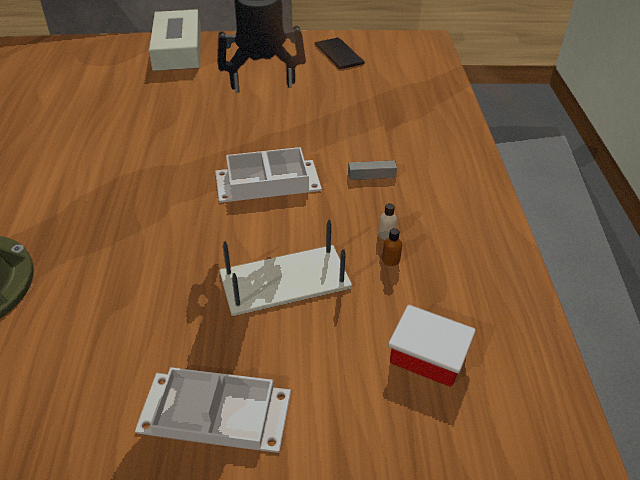

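View pics/top1.png

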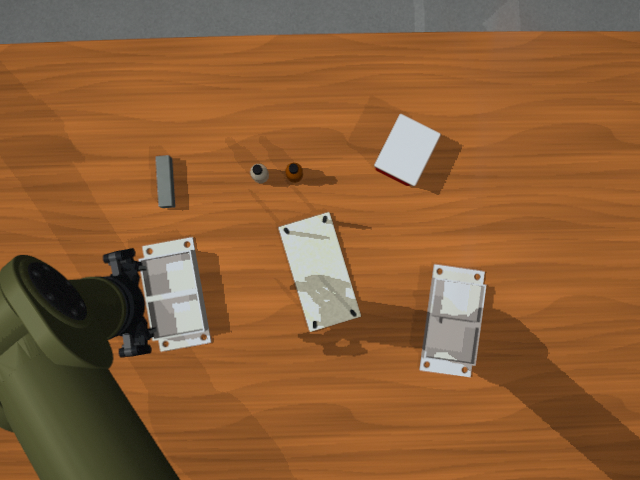

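Run:
```python
from station import *
from m import *
c=camera("wrist")
L=holes(c,(200,135,240,125),amin=25,amax=300); print([(l[0].round(1).tolist(),round(l[1])) for l in L])
L=sorted(L,key=lambda l:l[1])
```

```text
[([415.3, 159.6], 100), ([221.7, 160.4], 92), ([410.1, 234.7], 75), ([227.6, 235.5], 66)]
```

```bash
python3 - <<'E'
from station import *
from m import *
c=camera("wrist")
px=[(415.3,159.6),(221.7,160.4),(410.1,234.7),(227.6,235.5)]
print(fit2d(order(onplane(c,px,.0045)[:,:2])))
E
python3 p.py .5065 .263 .1 .157
```

```text
(array([0.5051057 , 0.26560904]), np.float64(0.15720933608525328), array([[ 4.95732049e-04, -2.93606093e-05],
       [-4.07360833e-04, -1.63619957e-04],
       [-5.80780950e-04, -1.66551610e-05],
       [ 4.92409734e-04,  2.09635728e-04]]))
3.5333 [0.5077 0.2613 0.2001] yaw 0.1541 d 0.0029 | w [ 0.0017 -0.0012 -0.0056] t [-0.0013 -0.0025  0.1334] F [-0.5 -0.3  0.5] M [-0.03 -0.    0.05] w 0.0848 q [ 0.21  0.27 -0.85  1.67  0.21  1.3  -0.53]
```

arm_command --increments "0.002 -0.001 -0.005 -0.001 -0.003 0.04 0;0.002 -0.001 -0.005 -0.001 -0.003 0.08 0;0.002 -0.001 -0.005 -0.001 -0.003 0.12 0;0.002 -0.001 -0.005 -0.001 -0.003 0.16 0;0.002 -0.001 -0.005 -0.001 -0.003 0.19 0;0.002 -0.001 -0.005 -0.001 -0.003 0.21 0;0.002 -0.001 -0.005 -0.001 -0.003 0.23 0;0.002 -0.001 -0.005 -0.001 -0.003 0.248 0;0.002 -0.001 -0.005 -0.001 -0.003 0.248 0;0.002 -0.001 -0.005 -0.001 -0.003 0.248 0;0.002 -0.001 -0.005 -0.001 -0.003 0.248 0"

```text
time_s: 4.45
tool_pos: [0.5075, 0.2638, 0.015]
ee_rot: [-3.131, -0.246, -0.003]
contact_force: [1.1, -0.2, 0.1]
gripper_width: 0.0851
```

```bash
python3 p.py .5060 .2635 .014 .157
python3 - <<'E'
from station import *
import cv2
for n in ["wrist","side"]:
    c=camera(n); cv2.imwrite(f"pics/{n}2.png",c["image"][:,:,::-1])
E
```

```text
4.45 [0.5075 0.2638 0.015 ] yaw 0.1565 d 0.0005 | w [-0.0012 -0.0032 -0.0009] t [-0.002   0.      0.0013] F [ 1.1 -0.2  0.1] M [0.03 0.03 0.03] w 0.0851 q [ 0.11  0.48 -0.76  1.85  0.39  0.98 -0.66]
```

View pics/wrist2.png

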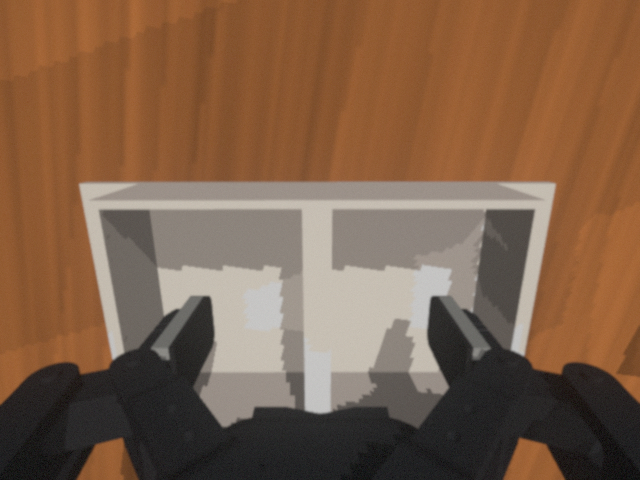

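View pics/side2.png

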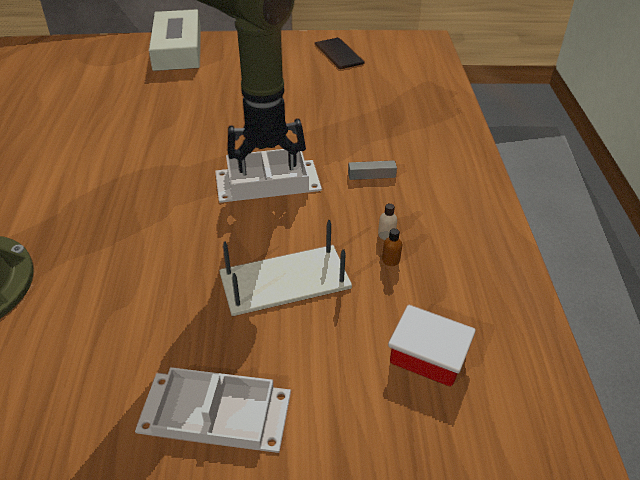

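arm_command --increments "0 -0.003 0 -0.001 0 0.001 60;0 -0.003 0 -0.0015 0 0.001 120;0 -0.003 0 -0.0015 0 0.001 170;0 -0.003 0 -0.0015 0 0.001 255;0 -0.003 0 -0.0015 0 0.001 255;0 -0.003 0 -0.0015 0 0.001 255;0 -0.003 0 -0.0015 0 0.001 255;0 -0.003 0 -0.0015 0 0.001 255;0 -0.003 0 -0.0015 0 0.001 255;0 -0.003 0 -0.0015 0 0.001 255;0 -0.003 0 -0.0015 0 0.001 255;0 -0.003 0 -0.0015 0 0.001 255"

```text
time_s: 5.55
tool_pos: [0.5065, 0.2637, 0.0147]
ee_rot: [-3.131, -0.246, -0.001]
contact_force: [-2.1, -0.8, 4.3]
gripper_width: 0.0089
```

```bash
python3 p.py .5060 .2635 .15 .157
```

```text
5.55 [0.5065 0.2637 0.0147] yaw 0.1566 d 0.0004 | w [-0.0011 -0.0016 -0.0008] t [-0.0006  0.     -0.1803] F [-2.1 -0.8  4.3] M [-0.13  0.29  0.02] w 0.0089 q [ 0.11  0.47 -0.76  1.85  0.39  0.97 -0.66]
```

arm_command --increments "0 0 0 0 0 -0.01 255;0 0 0 0 0 -0.025 255;0 0 0 0 0 -0.045 255;0 0 0 0 0 -0.065 255;0 0 0 0 0 -0.085 255;0 0 0 0 0 -0.105 255;0 0 0 0 0 -0.125 255;0 0 0 0 0 -0.145 255;0 0 0 0 0 -0.16 255;0 0 0 0 0 -0.172 255;0 0 0 0 0 -0.18 255;0 0 0 0 0 -0.18 255;0 0 0 0 0 -0.18 255"

```text
time_s: 6.63
tool_pos: [0.5063, 0.2635, 0.1495]
ee_rot: [-3.132, -0.246, -0.001]
contact_force: [0.5, -0.7, -2.8]
gripper_width: 0.009
```

```bash
python3 p.py .5425 -.005 .15 .270
python3 - <<'E'
from station import *
import cv2
for n in ["top","wrist","side"]:
    c=camera(n); cv2.imwrite(f"pics/{n}3.png",c["image"][:,:,::-1])
E
```

```text
6.6333 [0.5063 0.2635 0.1495] yaw 0.1566 d 0.1134 | w [-0.0007 -0.0011 -0.2166] t [-0.0081  0.3611 -0.0008] F [ 0.5 -0.7 -2.8] M [ 0.03  0.03 -0.01] w 0.009 q [ 0.19  0.31 -0.84  1.73  0.25  1.21 -0.56]
```

View pics/side3.png

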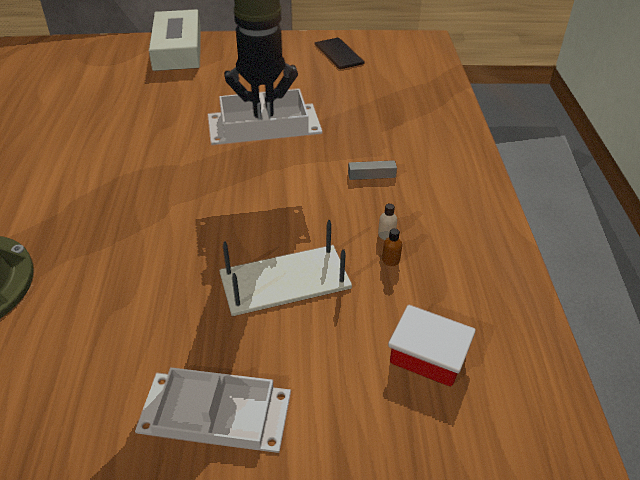

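View pics/top3.png

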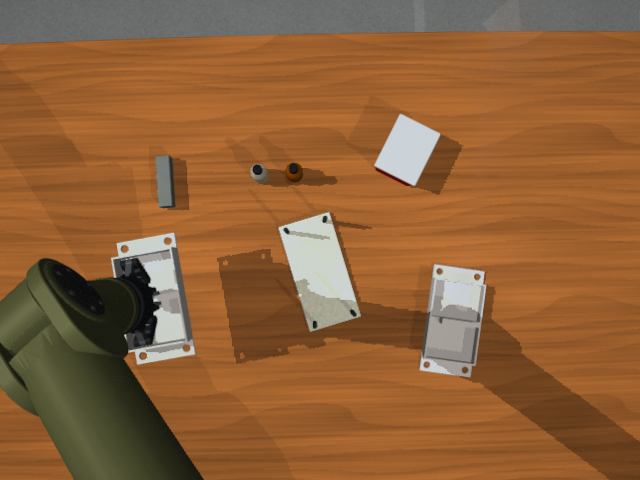

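View pics/wrist3.png

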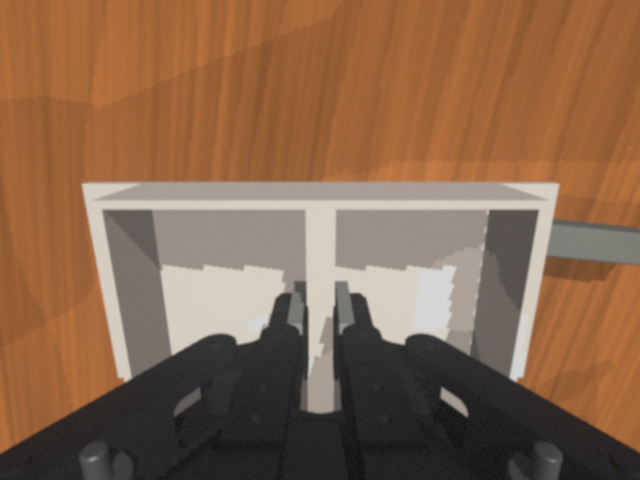

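Run:
```python
from station import *
from m import *
c=camera("top"); s=state()
L=holes(c,(100,225,105,145),amin=15,amax=60); print([(l[0].round(1).tolist(),round(l[1])) for l in L])
if len(L)==4:
    z=s["tool_pos"][2]-.0147+.0045
    m,a,r=fit2d(order(onplane(c,[l[0] for l in L],z)[:,:2])); print(z,m,a,r.round(4).tolist(), s["tool_pos"])
```

```text
[([168.1, 241.0], 39), ([125.1, 248.9], 38), ([122.7, 265.2], 51), ([186.7, 347.6], 40), ([143.4, 355.5], 39)]
```

Run:
```python
from station import *
from m import *
c=camera("top"); s=state()
px=[(168.1,241.0),(125.1,248.9),(186.7,347.6),(143.4,355.5)]
for z in [s["tool_pos"][2]-.0102]:
    m,a,r=fit2d(order(onplane(c,px,z)[:,:2])); print(z,m,a,r.round(4).tolist(), s["tool_pos"])
```

```text
0.13875186581811894 [0.50643643 0.26270548] 0.15632521471263935 [[-0.0002, -0.0003], [0.0002, -0.0001], [0.0003, 0.0002], [-0.0003, 0.0001]] [0.50601239 0.2634078  0.14895187]
```

```bash
python3 p.py .5421 -.0043 .15 .270
```

```text
6.8833 [0.506  0.2634 0.149 ] yaw 0.1567 d 0.1133 | w [-0.0009  0.0011 -0.2164] t [-0.0082  0.3601 -0.0015] F [-0.2  0.2 -4.1] M [-0.05  0.04  0.  ] w 0.0089 q [ 0.19  0.31 -0.84  1.73  0.25  1.21 -0.56]
```

arm_command --increments "0 0 -0.01 0 0.01 0 255;0 0 -0.03 -0.001 0.03 0 255;0 0 -0.05 -0.002 0.06 0 255;0 0 -0.07 -0.003 0.1 0 255;0 0 -0.09 -0.004 0.14 0 255;0 0 -0.11 -0.005 0.18 0 255;0 0 -0.13 -0.006 0.22 -0.001 255;0 0 -0.15 -0.006 0.26 -0.001 255;0 0 -0.18 -0.007 0.3 -0.001 255;0 0 -0.2 -0.008 0.33 -0.0015 255;0 0 -0.2165 -0.0082 0.35 -0.0015 255;0 0 -0.2165 -0.0082 0.36 -0.0015 255;0 0 -0.2165 -0.0082 0.36 -0.0015 255;0 0 -0.2165 -0.0082 0.36 -0.0015 255;0 0 -0.2165 -0.0082 0.36 -0.0015 255"

```text
time_s: 8.13
tool_pos: [0.5418, -0.0024, 0.1499]
ee_rot: [-3.111, -0.426, 0.001]
contact_force: [0.1, -0.5, -4.6]
gripper_width: 0.0088
```

```bash
python3 p.py .5421 -.0043 .15 .270
python3 - <<'E'
from station import *
import cv2
from m import *
for n in ["top","side"]:
    c=camera(n); cv2.imwrite(f"pics/{n}4.png",c["image"][:,:,::-1])
    if n=="top":
      L=holes(c,(240,190,160,160),amin=15,amax=60); print([(l[0].round(1).tolist(),round(l[1])) for l in L])
E
```

```text
8.1333 [ 0.5418 -0.0024  0.1499] yaw 0.2722 d -0.0022 | w [-0.0028  0.0009  0.0043] t [-0.0003  0.0026 -0.0001] F [ 0.1 -0.5 -4.6] M [ 0.05  0.02 -0.  ] w 0.0088 q [ 0.61  0.22 -0.73  1.8   0.15  1.18  0.11]
[]
```

View pics/side4.png

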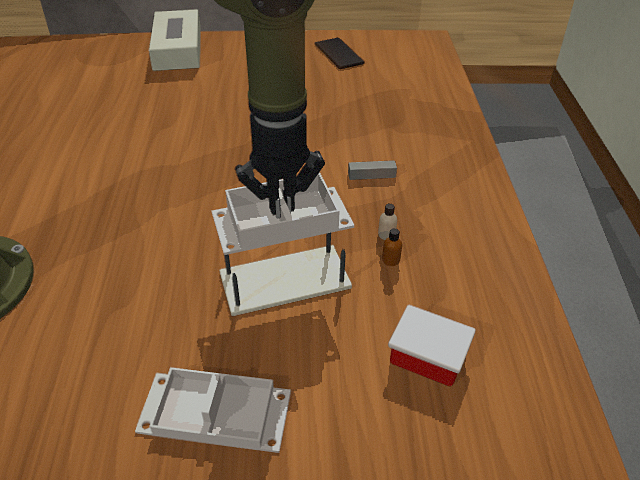

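View pics/top4.png

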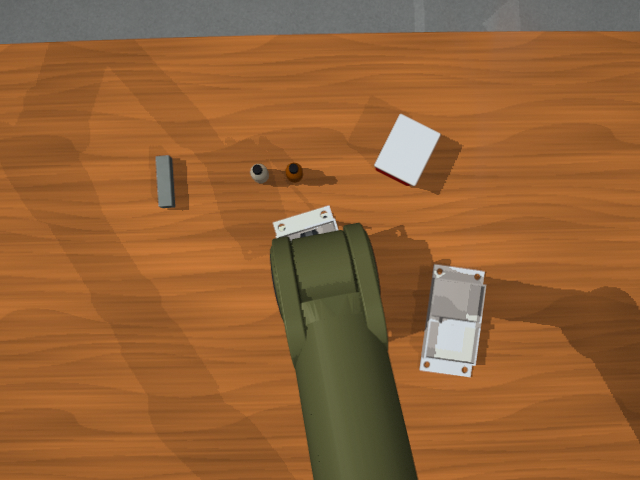

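arm_command --increments "-0.003 0.001 0.003 0 0.0015 0.01 255;-0.003 0.001 0.004 0 0.0026 0.02 255;-0.003 0.001 0.004 0 0.0026 0.03 255;-0.003 0.001 0.004 0 0.0026 0.04 255;-0.003 0.001 0.004 0 0.0026 0.048 255;-0.003 0.001 0.004 0 0.0026 0.05 255;-0.003 0.001 0.004 0 0.0026 0.05 255;-0.003 0.001 0.004 0 0.0026 0.05 255;-0.003 0.001 0.004 0 0.0026 0.05 255"

```text
time_s: 8.98
tool_pos: [0.5428, -0.0042, 0.1129]
ee_rot: [3.112, 0.424, 0.002]
contact_force: [0.0, -0.2, -3.6]
gripper_width: 0.0089
```

```bash
python3 p.py .5421 -.0043 .08 .270
python3 - <<'E'
from station import *
from m import *
t=camera("top");s=camera("side")
def crop(im,x,y,w,h,f,n): cv2.imwrite("pics/"+n,cv2.resize(im[y:y+h,x:x+w,::-1],None,fx=f,fy=f,interpolation=cv2.INTER_CUBIC))
crop(t["image"],260,195,90,60,7,"t5.png");crop(s["image"],200,180,170,140,4,"s5.png")
cv2.imwrite("pics/side5.png",s["image"][:,:,::-1])
E
```

```text
8.9833 [ 0.5428 -0.0042  0.1129] yaw 0.2707 d -0.0007 | w [ 0.0015 -0.0017  0.0012] t [-0.001  -0.0001  0.0439] F [ 0.  -0.2 -3.6] M [ 0.    0.02 -0.  ] w 0.0089 q [ 0.6   0.26 -0.72  1.84  0.19  1.11  0.08]
```

View pics/t5.png

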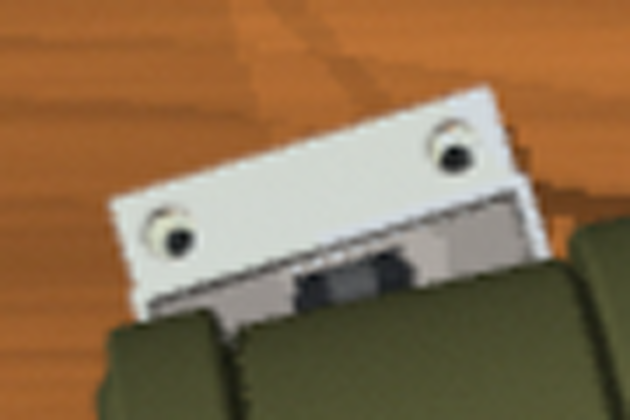

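View pics/s5.png

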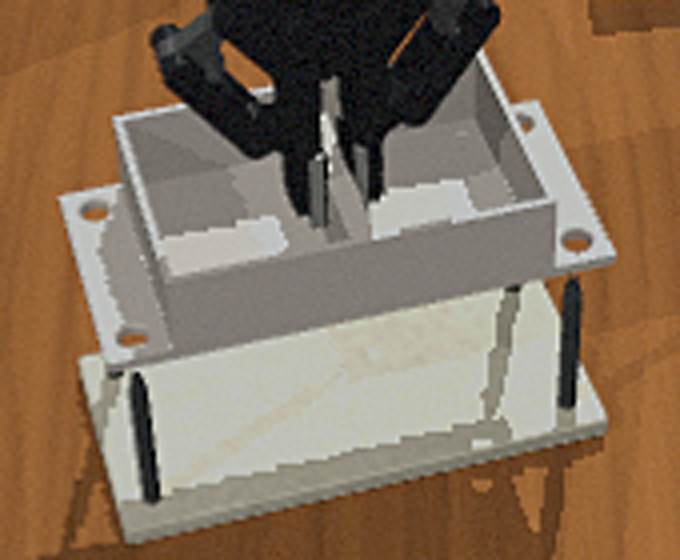

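Run:
```python
from station import *
from m import *
def ideal(m,a): 
    r=np.array([[np.cos(a),-np.sin(a)],[np.sin(a),np.cos(a)]]); return H@r.T+m
t=camera("top");sd=camera("side")
# observed holes: non-plate pixels inside hole via plate contour fill
x,y,w,h=260,195,90,60
P=ideal(np.array([.5425,-.005]),.270); z=.1129-.0147+.0048
p=proj(t,np.c_[P,[z]*4]); q=proj(t,np.c_[P,[.085]*4])
o=np.array([x,y])
print("hole ideal crop",((p-o+.5)*7).round(0).tolist()); print("tip",((q-o+.5)*7).round(0).tolist())
o=np.array([200,180]);print("side hole",((proj(sd,np.c_[P,[z]*4])-o+.5)*4).round(0).tolist(),"tip",((proj(sd,np.c_[P,[.085]*4])-o+.5)*4).round(0).tolist())
```

```text
hole ideal crop [[173.0, 235.0], [385.0, 934.0], [671.0, 847.0], [458.0, 148.0]]
tip [[177.0, 240.0], [385.0, 926.0], [665.0, 840.0], [457.0, 155.0]]
side hole [[522.0, 130.0], [98.0, 216.0], [135.0, 342.0], [580.0, 247.0]] tip [[521.0, 162.0], [102.0, 249.0], [139.0, 375.0], [578.0, 280.0]]
```

```bash
python3 p.py .5425 -.0057 .095 .268
```

```text
9.1833 [ 0.5426 -0.0043  0.1129] yaw 0.2707 d -0.0027 | w [ 0.0017 -0.0014  0.0051] t [-0.0007  0.0018  0.0238] F [-0.5 -0.2 -3.2] M [-0.02 -0.01 -0.04] w 0.0089 q [ 0.6   0.26 -0.72  1.84  0.19  1.11  0.08]
```

arm_command --increments "0.0017 -0.0014 0.005 -0.0005 0.002 0.002 255;0.0017 -0.0014 0.005 -0.0007 0.002 0.006 255;0.0017 -0.0014 0.005 -0.0007 0.002 0.01 255;0.0017 -0.0014 0.005 -0.0007 0.002 0.014 255;0.0017 -0.0014 0.005 -0.0007 0.002 0.018 255;0.0017 -0.0014 0.005 -0.0007 0.002 0.021 255;0.0017 -0.0014 0.005 -0.0007 0.002 0.022 255;0.0017 -0.0014 0.005 -0.0007 0.002 0.022 255"

```text
time_s: 9.85
tool_pos: [0.5423, -0.0058, 0.096]
ee_rot: [-3.113, -0.42, 0.001]
contact_force: [-0.0, -0.1, -3.0]
gripper_width: 0.009
```

```bash
python3 p.py .5425 -.0057 .06 .268
python3 - <<'E'
from station import *
from m import *
t=camera("top");s=camera("side")
def crop(im,x,y,w,h,f,n): cv2.imwrite("pics/"+n,cv2.resize(im[y:y+h,x:x+w,::-1],None,fx=f,fy=f,interpolation=cv2.INTER_CUBIC))
crop(t["image"],260,195,90,60,7,"t6.png");crop(s["image"],200,180,170,140,4,"s6.png")
E
```

```text
9.85 [ 0.5423 -0.0058  0.096 ] yaw 0.2681 d -0.0001 | w [-0.0006  0.0011  0.0002] t [ 0.0003 -0.0001  0.048 ] F [-0.  -0.1 -3. ] M [-0.01 -0.03 -0.01] w 0.009 q [ 0.59  0.28 -0.72  1.86  0.21  1.08  0.07]
```

View pics/t6.png

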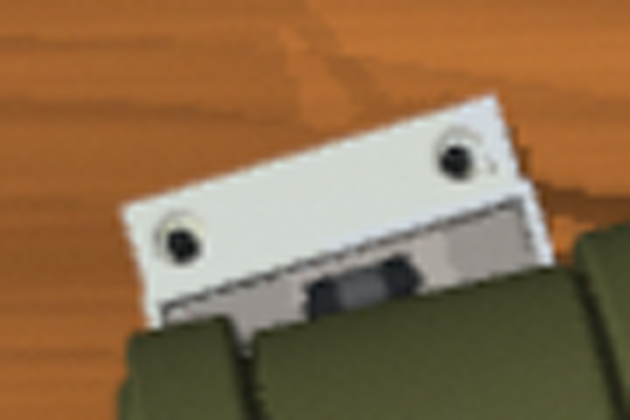

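View pics/s6.png

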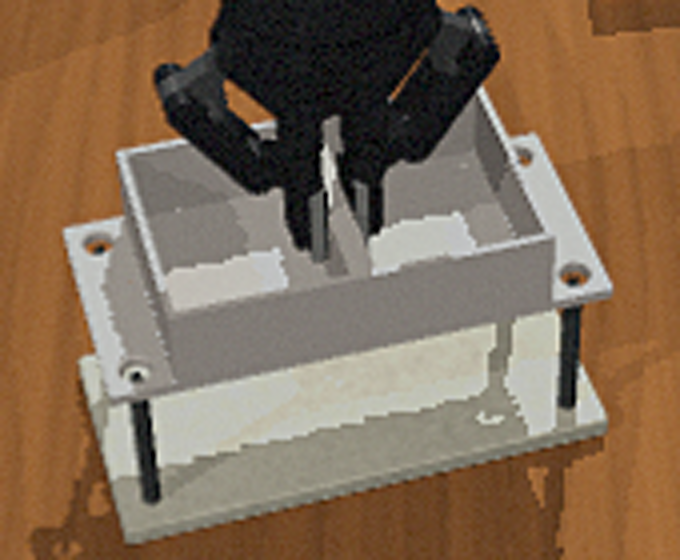

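arm_command --increments "0 0 0 0 0 0.006 255;0 0 0 0 0 0.012 255;0 0 0 0 0 0.018 255;0 0 0 0 0 0.024 255;0 0 0 0 0 0.03 255;0 0 0 0 0 0.036 255;0 0 0 0 0 0.042 255;0 0 0 0 0 0.048 255;0 0 0 0 0 0.054 255;0 0 0 0 0 0.06 255;0 0 0 0 0 0.066 255;0 0 0 0 0 0.066 255"

```text
time_s: 10.95
tool_pos: [0.5419, -0.0058, 0.0458]
ee_rot: [-3.113, -0.42, 0.002]
contact_force: [0.3, 0.4, -3.0]
gripper_width: 0.0091
```

```bash
python3 p.py .5425 -.0057 .0245 .268
```

```text
10.95 [ 0.5419 -0.0058  0.0458] yaw 0.2681 d -0.0001 | w [-0.0013  0.0028  0.0001] t [0.0009 0.     0.0284] F [ 0.3  0.4 -3. ] M [-0.01 -0.01 -0.02] w 0.0091 q [ 0.57  0.35 -0.69  1.9   0.26  0.99  0.03]
```

Free so far (only the tray's weight on the wrist). On to the plate.

arm_command --increments "0 0.002 0 0 0 0.005 255;0 0.002 0 0 0 0.01 255;0 0.002 0 0 0 0.015 255;0 0.002 0 0 0 0.02 255;0 0.002 0 0 0 0.024 255;0 0.002 0 0 0 0.027 255;0 0.002 0 0 0 0.0285 255;0 0.002 0 0 0 0.0285 255"

```text
time_s: 11.62
tool_pos: [0.5418, -0.0058, 0.0247]
ee_rot: [-3.113, -0.42, 0.002]
contact_force: [-1.1, 0.4, 0.5]
gripper_width: 0.0089
```

```bash
python3 p.py .5425 -.0057 .0245 .268;python3 - <<'E'
from station import *
from m import *
s=camera("side")
def crop(im,x,y,w,h,f,n): cv2.imwrite("pics/"+n,cv2.resize(im[y:y+h,x:x+w,::-1],None,fx=f,fy=f,interpolation=cv2.INTER_CUBIC))
crop(s["image"],200,180,170,140,4,"s7.png")
E
```

```text
11.6167 [ 0.5418 -0.0058  0.0247] yaw 0.2682 d -0.0002 | w [-0.001   0.0018  0.0004] t [0.001  0.0001 0.0003] F [-1.1  0.4  0.5] M [-0.03  0.35 -0.02] w 0.0089 q [ 0.55  0.37 -0.68  1.91  0.29  0.95  0.01]
```

View pics/s7.png

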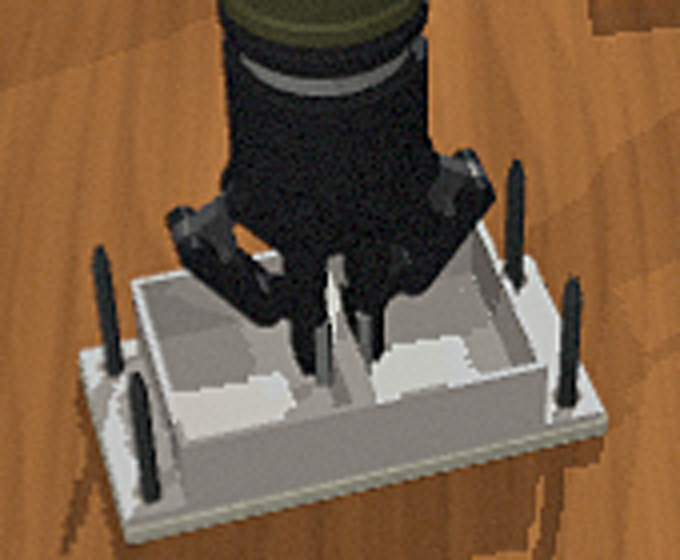

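arm_command --increments "0 0 0 0 0 0.0015 255;0 0 0 0 0 0.0015 200;0 0 0 0 0 0.0015 150;0 0 0 0 0 0.0015 100;0 0 0 0 0 0.0015 50;0 0 0 0 0 0.0015 0;0 0 0 0 0 0.0015 0;0 0 0 0 0 0.0015 0;0 0 0 0 0 0.0015 0;0 0 0 0 0 0.0015 0"

```text
time_s: 12.5
tool_pos: [0.5418, -0.0058, 0.0236]
ee_rot: [-3.113, -0.42, 0.001]
contact_force: [-0.5, -0.1, -0.8]
gripper_width: 0.0862
```

```bash
python3 p.py .5425 -.0057 .20 .268
```

```text
12.5 [ 0.5418 -0.0058  0.0236] yaw 0.2681 d -0.0001 | w [-0.001   0.0016  0.0003] t [ 8.000e-04 -1.000e-04 -2.353e-01] F [-0.5 -0.1 -0.8] M [ 0.01  0.02 -0.02] w 0.0862 q [ 0.55  0.38 -0.68  1.91  0.29  0.95  0.01]
```

arm_command --increments "0 0 0 0 0 -0.02 0;0 0 0 0 0 -0.06 0;0 0 0 0 0 -0.11 0;0 0 0 0 0 -0.16 0;0 0 0 0 0 -0.2 0;0 0 0 0 0 -0.235 0;0 0 0 0 0 -0.235 0;0 0 0 0 0 -0.235 0"

```text
time_s: 13.17
tool_pos: [0.543, -0.0059, 0.2016]
ee_rot: [3.112, 0.42, 0.004]
contact_force: [-0.3, -0.6, -0.6]
gripper_width: 0.0856
```

```bash
python3 p.py .4440 -.251 .20 -.1675;python3 - <<'E'
from station import *
from m import *
s=camera("side")
cv2.imwrite("pics/side8.png",s["image"][:,:,::-1])
E
```

```text
13.1667 [ 0.543  -0.0059  0.2016] yaw 0.2681 d -0.4356 | w [ 0.0015 -0.0051  0.8319] t [-0.2139  0.2802  0.0019] F [-0.3 -0.6 -0.6] M [-0.05  0.04 -0.  ] w 0.0856 q [ 0.64  0.17 -0.74  1.74  0.12  1.28  0.14]
```

View pics/side8.png

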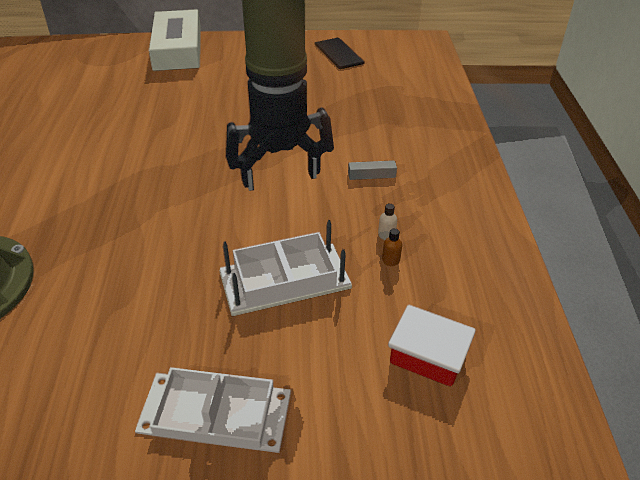

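Deep tray sits home on the stand (tray around pixel 285,275, all four posts through). Now to the shallow tray.

arm_command --increments "0 0 0.1 -0.03 0.04 0.002 0;0 0 0.3 -0.07 0.09 0.002 0;0 0 0.5 -0.11 0.14 0.002 0;0 -0.005 0.7 -0.15 0.19 0.002 0;0 -0.005 0.832 -0.18 0.24 0.002 0;0 -0.005 0.832 -0.214 0.28 0.002 0;0 -0.005 0.832 -0.214 0.28 0.002 0;0 -0.005 0.832 -0.214 0.28 0.002 0;0 -0.005 0.832 -0.214 0.28 0.002 0;0 -0.005 0.832 -0.214 0.28 0.002 0;0 -0.005 0.832 -0.214 0.28 0.002 0;0 -0.005 0.832 -0.214 0.28 0.002 0"

```text
time_s: 14.22
tool_pos: [0.4434, -0.2492, 0.1982]
ee_rot: [3.131, -0.258, -0.005]
contact_force: [0.2, -0.4, -0.6]
gripper_width: 0.0855
```

```bash
python3 p.py .4440 -.251 .03 -.1675;python3 - <<'E'
from station import *
from m import *
for n in ["wrist","top"]:
    s=camera(n)
    cv2.imwrite(f"pics/{n}9.png",s["image"][:,:,::-1])
E
```

```text
14.2167 [ 0.4434 -0.2492  0.1982] yaw -0.1645 d -0.003 | w [0.0005 0.0063 0.0058] t [0.0019 0.0021 0.2242] F [ 0.2 -0.4 -0.6] M [-0.    0.06  0.04] w 0.0855 q [ 0.94  0.07 -0.5   1.82  0.04  1.26  0.27]
```

View pics/wrist9.png

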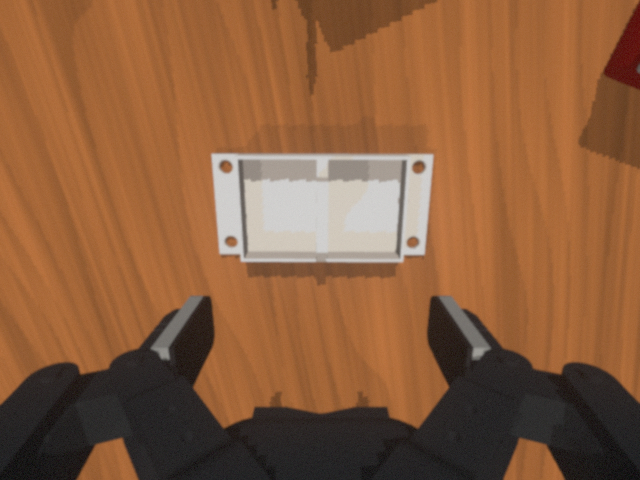

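View pics/top9.png

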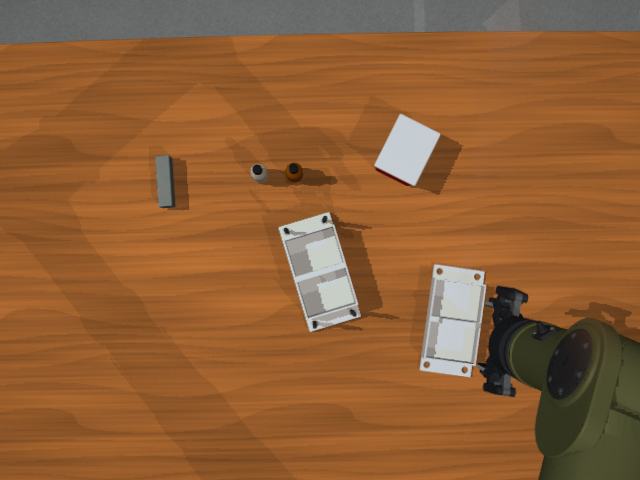

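arm_command --increments "0 0.006 0.006 0.002 0.002 0.04 0;0 0.006 0.006 0.002 0.002 0.08 0;0 0.006 0.006 0.002 0.002 0.12 0;0 0.006 0.006 0.002 0.002 0.15 0;0 0.006 0.006 0.002 0.002 0.18 0;0 0.006 0.006 0.002 0.002 0.2 0;0 0.006 0.006 0.002 0.002 0.22 0;0 0.006 0.006 0.002 0.002 0.233 0;0 0.006 0.006 0.002 0.002 0.233 0;0 0.006 0.006 0.002 0.002 0.233 0;0 0.006 0.006 0.002 0.002 0.233 0"

```text
time_s: 15.23
tool_pos: [0.4449, -0.2518, 0.0246]
ee_rot: [3.129, -0.264, 0.002]
contact_force: [0.6, -0.3, 0.1]
gripper_width: 0.0854
```

```bash
python3 p.py .4440 -.251 .023 -.1675;python3 - <<'E'
from station import *
from m import *
for n in ["wrist"]:
    s=camera(n)
    cv2.imwrite(f"pics/{n}10.png",s["image"][:,:,::-1])
E
```

```text
15.2333 [ 0.4449 -0.2518  0.0246] yaw -0.1682 d 0.0007 | w [ 0.0023 -0.0032 -0.0014] t [-0.0013 -0.0009  0.0021] F [ 0.6 -0.3  0.1] M [ 0.01 -0.02 -0.04] w 0.0854 q [ 0.9   0.27 -0.48  1.99  0.16  0.91  0.17]
```

View pics/wrist10.png

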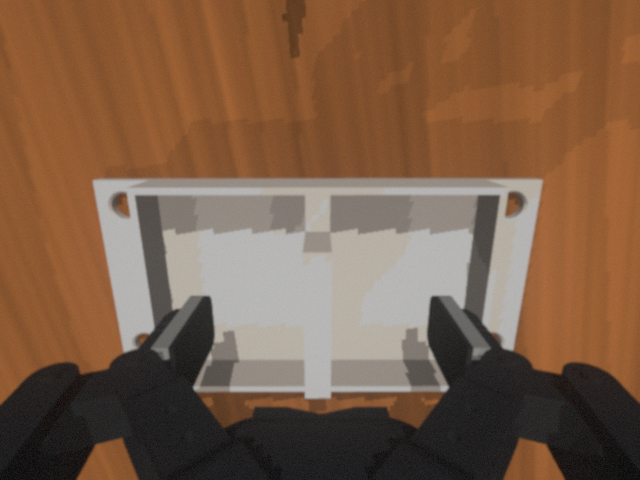

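arm_command --increments "0 -0.003 -0.001 -0.001 0 0.002 60;0 -0.003 -0.001 -0.0015 0 0.002 120;0 -0.003 -0.001 -0.0015 0 0.002 170;0 -0.003 -0.001 -0.0015 0 0.002 255;0 -0.003 -0.001 -0.0015 0 0.002 255;0 -0.003 -0.001 -0.0015 0 0.002 255;0 -0.003 -0.001 -0.0015 0 0.002 255;0 -0.003 -0.001 -0.0015 0 0.002 255;0 -0.003 -0.001 -0.0015 0 0.002 255;0 -0.003 -0.001 -0.0015 0 0.002 255;0 -0.003 -0.001 -0.0015 0 0.002 255;0 -0.003 -0.001 -0.0015 0 0.002 255"

```text
time_s: 16.28
tool_pos: [0.444, -0.2519, 0.0235]
ee_rot: [3.129, -0.263, 0.001]
contact_force: [-1.1, -0.1, 3.4]
gripper_width: 0.0091
```

```bash
python3 p.py .4440 -.251 .16 -.1675
```

```text
16.2833 [ 0.444  -0.2519  0.0235] yaw -0.1677 d 0.0002 | w [ 0.0034 -0.0014 -0.0004] t [-1.00e-04 -8.00e-04 -1.82e-01] F [-1.1 -0.1  3.4] M [0.03 0.25 0.01] w 0.0091 q [ 0.9   0.27 -0.48  2.    0.16  0.91  0.17]
```

arm_command --increments "0 0 0 0 0 -0.01 255;0 0 0 0 0 -0.025 255;0 0 0 0 0 -0.045 255;0 0 0 0 0 -0.065 255;0 0 0 0 0 -0.085 255;0 0 0 0 0 -0.105 255;0 0 0 0 0 -0.125 255;0 0 0 0 0 -0.145 255;0 0 0 0 0 -0.16 255;0 0 0 0 0 -0.172 255;0 0 0 0 0 -0.182 255;0 0 0 0 0 -0.182 255;0 0 0 0 0 -0.182 255"

```text
time_s: 17.37
tool_pos: [0.4438, -0.2516, 0.16]
ee_rot: [3.129, -0.263, 0.001]
contact_force: [0.1, -0.7, -3.0]
gripper_width: 0.0088
```

Run:
```python
from station import *
from m import *
c=camera("top"); s=state(); im=c["image"]
cv2.imwrite("pics/top11.png",im[:,:,::-1])
L=holes(c,(400,250,140,140),amin=15,amax=70); print([(l[0].round(1).tolist(),round(l[1])) for l in L])
print(s["tool_pos"])
```

```text
[([458.5, 271.7], 37), ([501.8, 278.0], 35), ([443.7, 379.2], 39), ([487.4, 385.1], 36)]
[ 0.44351601 -0.25141591  0.15941016]
```

View pics/top11.png

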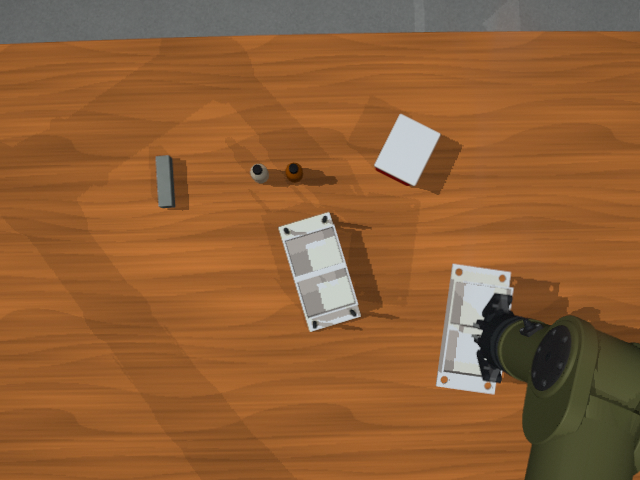

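```bash
python3 - <<'E'
from station import *
from m import *
c=camera("top"); s=state()
px=[(458.5,271.7),(501.8,278.0),(443.7,379.2),(487.4,385.1)]
m,a,r=fit2d(order(onplane(c,px,s["tool_pos"][2]-.0235+.0045)[:,:2])); print(m,a,r.round(4).tolist(), s["tool_pos"])
E
python3 p.py .5425 -.0058 .16 .268
```

```text
[ 0.44443801 -0.25104242] -0.1681400966347887 [[-0.0002, 0.0], [0.0001, 0.0001], [0.0003, -0.0001], [-0.0002, 0.0]] [ 0.44337668 -0.25130944  0.15913082]
17.4667 [ 0.4434 -0.2513  0.1591] yaw -0.1678 d 0.4358 | w [ 0.0016  0.0018 -0.8322] t [ 0.0757 -0.3448 -0.0016] F [-0.2  1.2 -3.6] M [ 0.03 -0.   -0.03] w 0.0093 q [ 0.94  0.1  -0.5   1.87  0.05  1.18  0.25]
```

```bash
python3 p.py .5419 -.0067 .16 .268
```

```text
17.4667 [ 0.4434 -0.2513  0.1591] yaw -0.1678 d 0.4358 | w [ 0.0016  0.0018 -0.8322] t [ 0.0751 -0.3435 -0.0016] F [-0.2  1.2 -3.6] M [ 0.03 -0.   -0.03] w 0.0093 q [ 0.94  0.1  -0.5   1.87  0.05  1.18  0.25]
```

arm_command --increments "0 0 -0.03 0.002 -0.01 0 255;0 0 -0.08 0.006 -0.03 0 255;0 0 -0.16 0.013 -0.06 0 255;0 0 -0.24 0.022 -0.1 0 255;0 0 -0.34 0.031 -0.14 0 255;0 0 -0.44 0.039 -0.18 0 255;0 0 -0.54 0.048 -0.22 -0.001 255;0 0 -0.64 0.057 -0.26 -0.001 255;0 0 -0.72 0.066 -0.3 -0.0015 255;0 0 -0.79 0.071 -0.325 -0.0015 255;0.0015 0.0015 -0.82 0.074 -0.338 -0.0015 255;0.0015 0.0015 -0.832 0.075 -0.3435 -0.0015 255;0.0015 0.0015 -0.832 0.075 -0.3435 -0.0015 255;0.0015 0.0015 -0.832 0.075 -0.3435 -0.0015 255;0.0015 0.0015 -0.832 0.075 -0.3435 -0.0015 255;0.0015 0.0015 -0.832 0.075 -0.3435 -0.0015 255"

```text
time_s: 18.8
tool_pos: [0.5415, -0.0084, 0.1598]
ee_rot: [3.113, 0.415, -0.001]
contact_force: [-0.3, 0.9, -2.7]
gripper_width: 0.0091
```

```bash
python3 p.py .5419 -.0067 .1225 .268
```

```text
18.8 [ 0.5415 -0.0084  0.1598] yaw 0.2651 d 0.0029 | w [ 0.0012  0.0015 -0.0055] t [ 0.0011 -0.0021  0.0498] F [-0.3  0.9 -2.7] M [-0.02 -0.03  0.06] w 0.0091 q [ 0.63  0.21 -0.74  1.79  0.15  1.2   0.11]
```

arm_command --increments "0.001 0.0015 -0.005 0.001 -0.0015 0.01 255;0.001 0.0015 -0.0055 0.001 -0.002 0.02 255;0.001 0.0015 -0.0055 0.001 -0.002 0.03 255;0.001 0.0015 -0.0055 0.001 -0.002 0.04 255;0.001 0.0015 -0.0055 0.001 -0.002 0.048 255;0.001 0.0015 -0.0055 0.001 -0.002 0.0525 255;0.001 0.0015 -0.0055 0.001 -0.002 0.0525 255;0.001 0.0015 -0.0055 0.001 -0.002 0.0525 255;0.001 0.0015 -0.0055 0.001 -0.002 0.0525 255"

```text
time_s: 19.55
tool_pos: [0.5422, -0.0067, 0.1208]
ee_rot: [3.113, 0.42, 0.001]
contact_force: [0.3, -0.7, -2.4]
gripper_width: 0.0087
```

```bash
python3 p.py .5419 -.0067 .105 .268
python3 - <<'E'
from station import *
from m import *
t=camera("top");s=camera("side")
def crop(im,x,y,w,h,f,n): cv2.imwrite("pics/"+n,cv2.resize(im[y:y+h,x:x+w,::-1],None,fx=f,fy=f,interpolation=cv2.INTER_CUBIC))
crop(t["image"],260,195,90,60,7,"t12.png");crop(s["image"],200,180,170,140,4,"s12.png")
E
```

```text
19.55 [ 0.5422 -0.0067  0.1208] yaw 0.2682 d -0.0002 | w [ 0.0005 -0.0013  0.0004] t [-0.0004 -0.0001  0.021 ] F [ 0.3 -0.7 -2.4] M [ 0.03 -0.04  0.02] w 0.0087 q [ 0.61  0.25 -0.73  1.83  0.18  1.13  0.09]
```

View pics/t12.png

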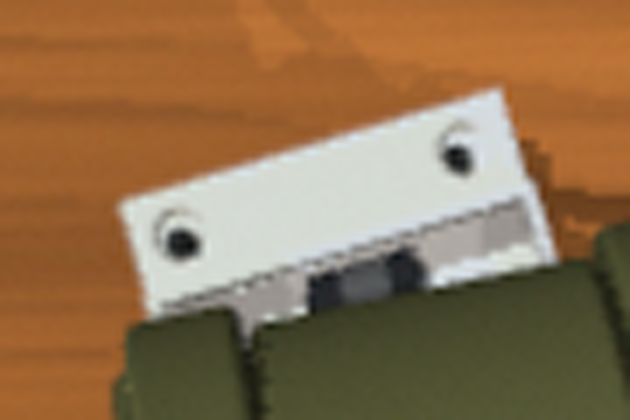

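View pics/s12.png

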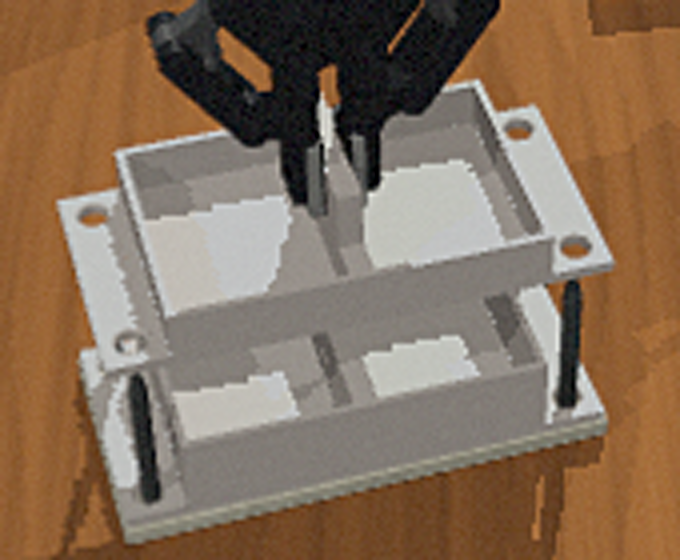

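arm_command --increments "0 0 0 -0.0003 0 0.003 255;0 0 0 -0.0003 0 0.007 255;0 0 0 -0.0003 0 0.011 255;0 0 0 -0.0003 0 0.015 255;0 0 0 -0.0003 0 0.019 255;0 0 0 -0.0003 0 0.022 255;0 0 0 -0.0003 0 0.022 255;0 0 0 -0.0003 0 0.022 255"

```text
time_s: 20.32
tool_pos: [0.5419, -0.0068, 0.1042]
ee_rot: [3.113, 0.42, 0.001]
contact_force: [-0.5, -0.7, -2.7]
gripper_width: 0.0088
```

```bash
python3 p.py .5419 -.0067 .0735 .268
python3 - <<'E'
from station import *
from m import *
t=camera("top");s=camera("side")
def crop(im,x,y,w,h,f,n): cv2.imwrite("pics/"+n,cv2.resize(im[y:y+h,x:x+w,::-1],None,fx=f,fy=f,interpolation=cv2.INTER_CUBIC))
crop(t["image"],260,195,90,60,7,"t13.png");crop(s["image"],200,180,170,140,4,"s13.png")
E
```

```text
20.3167 [ 0.5419 -0.0068  0.1042] yaw 0.2681 d -0.0001 | w [ 0.0004 -0.001   0.0002] t [-0.     -0.0001  0.0409] F [-0.5 -0.7 -2.7] M [ 0.03 -0.05  0.06] w 0.0088 q [ 0.61  0.27 -0.72  1.85  0.2   1.1   0.08]
```

View pics/t13.png

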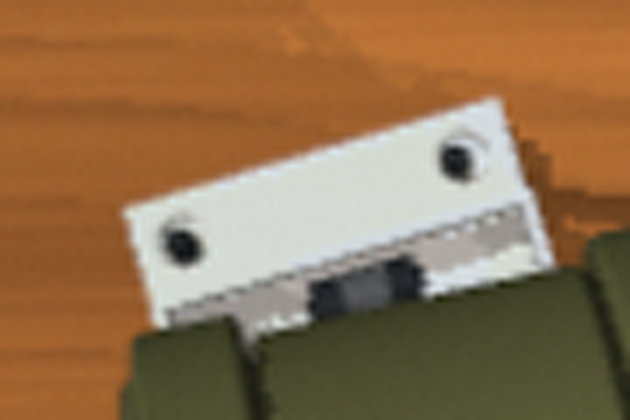

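View pics/s13.png

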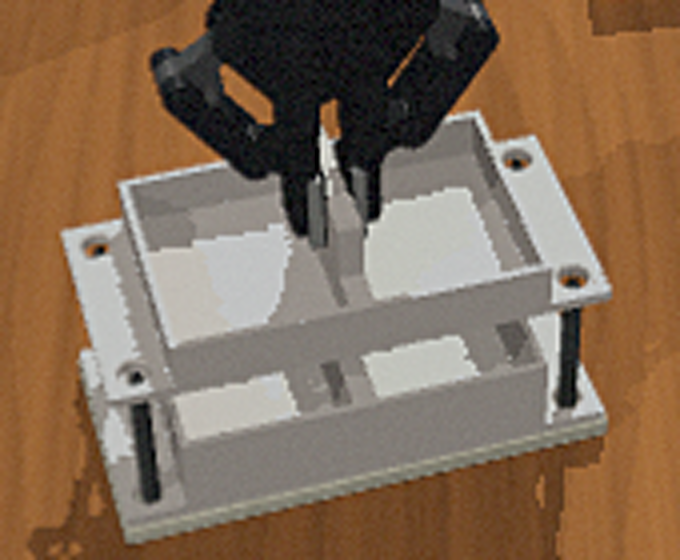

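arm_command --increments "0 0 0 0 -0.0006 0.003 255;0 0 0 0 -0.0006 0.008 255;0 0 0 0 -0.0006 0.013 255;0 0 0 0 -0.0006 0.018 255;0 0 0 0 -0.0006 0.023 255;0 0 0 0 -0.0006 0.028 255;0 0 0 0 -0.0006 0.033 255;0 0 0 0 -0.0006 0.037 255;0 0 0 0 -0.0006 0.0395 255;0 0 0 0 -0.0006 0.041 255;0 0 0 0 -0.0006 0.0415 255;0 0 0 0 -0.0006 0.0415 255"

```text
time_s: 21.42
tool_pos: [0.5421, -0.0063, 0.0736]
ee_rot: [3.113, 0.42, 0.002]
contact_force: [0.1, -0.3, -1.0]
gripper_width: 0.0089
```

```bash
python3 p.py .5419 -.0063 .0735 .268
python3 - <<'E'
from station import *
from m import *
t=camera("top");s=camera("side")
def crop(im,x,y,w,h,f,n): cv2.imwrite("pics/"+n,cv2.resize(im[y:y+h,x:x+w,::-1],None,fx=f,fy=f,interpolation=cv2.INTER_CUBIC))
crop(s["image"],200,180,170,140,4,"s14.png")
E
```

```text
21.4167 [ 0.5421 -0.0063  0.0736] yaw 0.2681 d -0.0001 | w [ 0.0013 -0.0021  0.0002] t [-0.0002 -0.0001  0.0001] F [ 0.1 -0.3 -1. ] M [-0.06  0.13 -0.07] w 0.0089 q [ 0.59  0.31 -0.71  1.88  0.23  1.04  0.05]
```

View pics/s14.png

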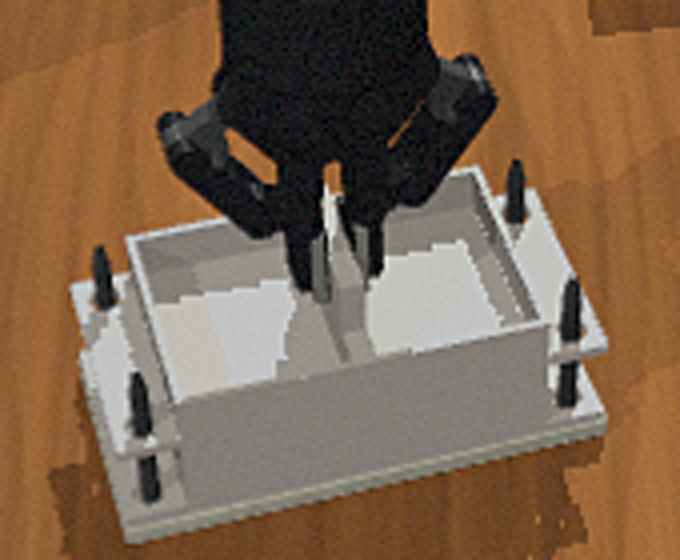

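Seated on the deep tray's rim; press 1 mm more and release.

arm_command --increments "0 0 0 0 0 0.001 255;0 0 0 0 0 0.0015 255;0 0 0 0 0 0.0015 200;0 0 0 0 0 0.0015 150;0 0 0 0 0 0.0015 100;0 0 0 0 0 0.0015 50;0 0 0 0 0 0.0015 0;0 0 0 0 0 0.0015 0;0 0 0 0 0 0.0015 0;0 0 0 0 0 0.0015 0;0 0 0 0 0 0.0015 0"

```text
time_s: 22.43
tool_pos: [0.5421, -0.0063, 0.0724]
ee_rot: [3.113, 0.42, 0.002]
contact_force: [0.4, 0.1, 0.1]
gripper_width: 0.0855
```

```bash
python3 p.py .5421 -.0063 .22 .268
```

```text
22.4333 [ 0.5421 -0.0063  0.0724] yaw 0.2681 d -0.0001 | w [ 0.0011 -0.0024  0.0001] t [ 2.000e-04  1.000e-04 -1.969e-01] F [0.4 0.1 0.1] M [-0.    0.01 -0.04] w 0.0855 q [ 0.59  0.31 -0.71  1.88  0.23  1.04  0.05]
```

Lift, then move off to the +y side so the top camera sees it.

arm_command --increments "0 0 0 0 0 -0.02 0;0 0 0 0 0 -0.06 0;0 0 0 0 0 -0.11 0;0 0 0 0 0 -0.16 0;0 0 0 0 0 -0.2 0;0 0 0 0 0 -0.2 0;0 0 0 0 -0.05 -0.2 0;0 0 0 0 -0.1 -0.2 0;0 0 0 0 -0.15 -0.2 0;0 0 0 0 -0.2 -0.2 0;0 0 0 0 -0.24 -0.2 0;0 0 0 0 -0.26 -0.2 0;0 0 0 0 -0.26 -0.2 0;0 0 0 0 -0.26 -0.2 0"

```text
time_s: 23.6
tool_pos: [0.4899, 0.1823, 0.222]
ee_rot: [3.112, 0.423, 0.002]
contact_force: [0.0, -0.8, -0.0]
gripper_width: 0.0855
```

Run:
```python
from station import *
from m import *
for n in ["top","side"]:
    c=camera(n); cv2.imwrite(f"pics/{n}15.png",c["image"][:,:,::-1])
    if n=="side": cv2.imwrite("pics/s15.png",cv2.resize(c["image"][180:320,200:370,::-1],None,fx=4,fy=4,interpolation=cv2.INTER_CUBIC))
```

```text
(no output)
```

View pics/top15.png

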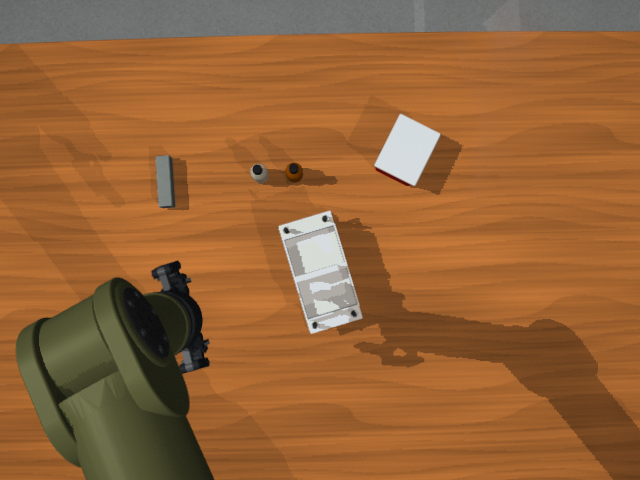

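View pics/s15.png

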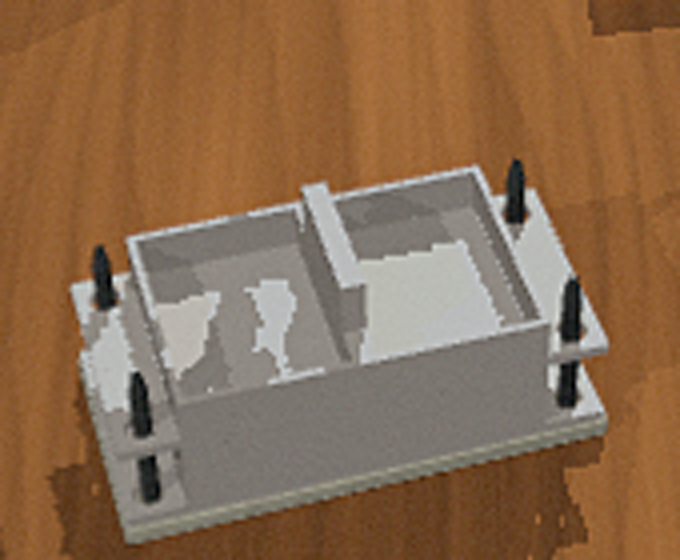

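The picture shows both trays home and level, with no gap between them. The posts come through all four corners, the gripper is clear, and the bottles (259,172 and 294,172), the tub and the block are where they began.

```bash
python3 -c "
from station import *
print(close_job(), state()['time_s'])"
```

```text
the job is handed in; nothing more can be done
the job is handed in; nothing more can be done
```

I fitted the deep tray onto the four posts first, then the shallow tray on top of it. Each was lowered slowly with its holes checked over the posts, released once seated, and the job was handed in at about 24 s of the 72 s.

**Seating:** each tray came to rest within 0.5 mm of its calculated home height (deep 10 mm, shallow 50 mm above the stand's origin). The wrist force confirmed that the stand had taken most of each tray's weight.

**Last pictures:** the final top and side views show:
- both trays level and flush, with the posts through all four corners
- the gripper clear of everything
- the bottles, tub and block at their starting pixel positions, judged by eye

**What disagreed or was not measured:**
- The top and side cameras differed by 1–1.5 mm.
- I shifted the deep tray 1.5 mm in y before its holes met the posts.
- I did not measure either tray's final offset or angle against the stand after letting go. That part rests on the pictures and the fit of the holes on the posts.

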